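Roll down the edge strip of a drawer front

ROBOT

A 6-joint arm with a two-finger parallel gripper is mounted at the origin on the work surface. World frame = base frame: x ahead of the robot, y to its left, z up, the work surface at z = 0. Lengths are in mm, angles in rad, forces in N, time in s.
With the tool pointing down it reaches from about 400 to 925 mm from the base axis. Payload 12.5 kg.
Tool frame: the origin (TCP) lies at the very end of the fingers, on their centre line; the grasp point (between the pads) lies 19 mm behind it; x points along the fingers, y is the direction in which the jaws open and shut, and the axes are right-handed (so a half turn about x gives the same grasp; the last joint's range is limited). The gripper opens to 95 mm and grips with 3 to 60 N. Pads are 20 mm wide; open, the fingers measure 119 mm over their backs; the gripper's body (75 mm by 180 mm) begins 59 mm behind the grasp point.
Start: joints at [-1.333, 0.491, 1.559, -0, 1.092, -0.106], TCP at [210.691, -588.438, 192.761] pointing down, gripper open.
Joint ranges: [-3.1, 3.1], [-0.84, 2.19], [0.05, 2.79], [-1.13, 4.28], [0.06, 2.93], [-2.69, 2.69]. Speed limits (rad/s): [2.22, 2.22, 2.79, 3.14, 3.14, 3.14].

INTERFACE

Orientations are given as [roll, pitch, yaw] about the fixed x, y, z axes, in that order (R = Rz(yaw) Ry(pitch) Rx(roll)).
In Python, from cell import env, optics, job gives the robot as it stands.
- The arm moves only by the shell command python3 -m handwheel 'ROWS' [OPENING]. ROWS is JSON, a list of rows, each an object with "travel": the shift along the world's x, y, z in mm, a list of three; "roll": the turn about the world's z in degrees. In form: [{"travel": [dx, dy, dz], "roll": roll}, ...]. A call has 1 to 8 rows; each row is the pose to reach, as a shift and turn from the pose commanded when the call began; what a row does not reach only later rows make up. A row lasts 1/10 s, in which the tool goes at most 50 mm and 8.59 degrees, less where a joint would pass 70% of its speed; a pose out of reach is approached as far as the arm can. A call with a gripper value outside its range is refused whole. OPENING is the closure, from -1 (fully open) to 1 (shut), set as the call begins (- or left out, the last holds). The fingers move at their own pace and stop on an object; the grip force is fixed at half the most. Time passes only in rows, so rows that repeat a pose let the fingers close. It gives the time, the measured TCP pose, the force and the opening at its end, in the units of the state.
- env.state(): the state, without advancing time (a new reading comes with each control period).
- optics.read_camera(name): name is "scene" or "top" or "wrist"; returns the picture (420x560x3 uint8, red, green, blue); there is no depth.
- optics.camera_params(name): a dict with "fx", "fy", "cx", "cy" (pixels), "world_from_camera" (4x4, takes a point from camera to world coordinates). Camera axes: x right, y up, looking along -z (the intrinsics and any distortion apply to the point x, -y, -z); pixel columns grow to the right and rows downward; lengths in mm; the calibration is good to about 2 mm. A picture is of the moment at which its call begins: read the wrist's pose just before it. camera_params takes no time and is no camera call; for the wrist camera it gives the pose at the moment of the call.
- job.job_done(): hands the job in, once; it reports no verdict.
The state is a dict: "t": time; "joints": joint angles; "qvel": joint speeds; "tau": joint torques, N m; "eef_pos": TCP position; "tcp_rot": TCP orientation; "ft_force": force on the tool from outside, world axes, zero at the start; "moment": the same for the moment, N m; "opening": opening from 0.0 (shut) to 1.0 (fully open).
Only numpy, scipy, OpenCV 4.12 (cv2) and the standard library are available. Lean on these libraries where they do the work, as an engineer would, in place of code of your own. Each camera call takes 0.05 s, during which the arm holds its last target.

TASK

Take the hand roller out of its wooden block and roll the yellow edge strip of the blue drawer front down into its channel along its whole length, with firm, even pressure (about 16 N on the strip, never more than 28 N), until every section lies flat; press with the roller only, not with the gripper. Then stand the roller back upright in its block and let go, leaving the other tools undisturbed.

Things in the scene. Friction and masses are not known exactly. Their poses are not given: they have to be found in the camera images.
- cradle: Fixed plywood assembly board, 150 (x) x 300 (y) x 12 mm, origin at the centre of its underside on the bench. Two soft dark foam blocks lie on it (26 mm thick), and four low wooden corner stops, their tops 42 mm above the bench, keep the drawer front from sliding sideways.
- drawer_front: Blue steel drawer front, 110 (x) x 280 (y) x 18 mm, face up on the foam (yaw of the cradle). Origin at the centre of its underside, 38 mm above the bench unloaded. It sinks and rocks on the foam: under the roller it goes down several mm, most near the strip's ends and not alike at both; it springs back. An aluminium channel, lips 2 mm above the blue face, runs 30 mm to the robot's side (-x) of its middle.
- strip_right (a point): The -y end of the edge strip: centre of the strip's width, at the height of the strip's top face when it is seated (62 mm above the bench when unloaded). Carried by the drawer front; its y axis runs along the strip.
- strip_left (a point): The +y end of the edge strip, likewise. From strip_right to strip_left is the whole strip, 240 mm; x and z axes as those of the drawer front.
- roller: Loose hand roller, 0.4 kg, upright in its tool block. Wheel 40 mm across, 26 mm wide, axle along the roller's x, so it rolls along its y. Above it an aluminium yoke with a guard plate 56 (x) x 60 (y) x 7 mm, underside 46 mm above the wheel's foot, then an upright wooden handle, top 130 mm above the foot. Origin at the foot of the wheel, z up. A half turn about z makes no difference.
- grip (a point): Centre of the roller's wooden handle, 94 mm above the foot of the wheel and 36 mm below the handle's top; axes as the roller's. All four sides of the handle are flat and 30 mm apart, square to the roller's x and y.
- wheel_centre (a point): Centre of the roller's wheel (radius 20 mm), 74 mm below the centre of the handle; axes as the roller's.
- wheel (a joint): Turn of the free-running wheel on its axle, rad, 0 at the start, no end stops; one radian for each 20 mm rolled, either way.
- tool_block: Fixed wooden tool block, 85 (x) x 90 (y) x 52 mm, origin at the centre of its underside. In its top is a pocket 45 (x) x 48 (y) mm, 48 mm deep, for the roller's wheel and yoke; the guard plate comes to rest on the rim. It stands on the left or on the right.
- pocket (a point): Centre of the pocket's mouth, at the rim (52 mm above the bench); axes as the tool block's. With the roller put away upright, the centre of its handle stands 48 mm above this point and its x axis lies along the block's x.
- tray: Bystander, fixed: grey open plastic tray, 100 x 120 x 35 mm, with spare strip sections; origin at the centre of its underside.
- file: Bystander, loose: flat steel file with black handle, 22 x 295 x 24 mm, lying along its y; origin on the bench under its middle.
- square: Bystander, loose: small steel try square, stock 16 x 75 x 14 mm, blade 85 mm along its x; origin on the bench under the stock.
- caliper: Bystander, loose: steel caliper, 200 mm along its y, jaws 47 mm out to its +x, 8 mm thick; origin on the bench under the middle of its beam.
- sec0 (a joint): How far section 0 of the yellow edge strip stands proud, m; 0 = its head lies flat on the channel's lips. Ten hard-plastic sections, 24 mm long, lie end to end (0 at strip_right, 9 at strip_left): flat heads 18 mm wide, 4 mm thick, on barbed stems. They start 3.5 to 6 mm proud (end stop 7). Each moves only under more than 8 to 12 N (it differs) and stays where it is left.
- sec1 (a joint): How far section 1 of the yellow edge strip stands proud, m; 0 = its head lies flat on the channel's lips.
- sec2 (a joint): How far section 2 of the yellow edge strip stands proud, m; 0 = its head lies flat on the channel's lips.
- sec3 (a joint): How far section 3 of the yellow edge strip stands proud, m; 0 = its head lies flat on the channel's lips.
- sec4 (a joint): How far section 4 of the yellow edge strip stands proud, m; 0 = its head lies flat on the channel's lips.
- sec5 (a joint): How far section 5 of the yellow edge strip stands proud, m; 0 = its head lies flat on the channel's lips.
- sec6 (a joint): How far section 6 of the yellow edge strip stands proud, m; 0 = its head lies flat on the channel's lips.
- sec7 (a joint): How far section 7 of the yellow edge strip stands proud, m; 0 = its head lies flat on the channel's lips.
- sec8 (a joint): How far section 8 of the yellow edge strip stands proud, m; 0 = its head lies flat on the channel's lips.
- sec9 (a joint): How far section 9 of the yellow edge strip stands proud, m; 0 = its head lies flat on the channel's lips.
Mind the look-alikes: they are no part of the job. Of the things that look like the roller, the largest one is meant.

How it is judged:
By the outcome, as a careful person would: the job done as asked, in the order asked, and still so for the second after the job is handed in, with the robot touching nothing.
It also fails if it takes over 72 s, if anything falls off the work surface, if the arm or the gripper's body presses on something with over 40 N, if the wrist force passes 120 N, or if a joint passes its speed limit or range.

## Working session

There is one attempt and no reset: what is moved stays moved. The work goes in short steps, Python scripts to look and compute and a shell command to move; the robot and the scene stay as the last step left them, time stands still between calls to the robot, and variables do not carry over. Pictures are saved under pics/ and viewed, and the job is handed in when it is done.

```bash
ls; mkdir -p pics; python3 - <<'E'
from cell import env, optics, job
import cv2
print(env.state())
for n in ["scene","top","wrist"]:
    p=optics.camera_params(n); print(n,p)
    im=optics.read_camera(n); cv2.imwrite(f"pics/{n}0.png",im[:,:,::-1])
E
```

```text
pics
{'t': 0.0, 'joints': array([-1.33259571e+00,  4.91563713e-01,  1.55946199e+00, -2.70274359e-05,
        1.09166919e+00, -1.05613227e-01]), 'qvel': array([-0.0001321 , -0.00068076, -0.00041215, -0.00130849, -0.00171206,
       -0.00177999]), 'tau': array([ 3.20560757e-03, -6.12623334e+01, -2.58185399e+01,  6.93449518e-02,
        4.80474648e-02, -3.46586990e-05]), 'eef_pos': array([ 210.61878335, -588.15943003,  192.15485515]), 'tcp_rot': array([-1.65466617,  1.56969382,  1.8307528 ]), 'ft_force': array([ 0.08699943, -0.3852191 , -0.76210175]), 'moment': array([ 0.00174281, -0.03613036, -0.02227484]), 'opening': 1.0004749733316083}
scene {'fx': 418.24602317486375, 'fy': 418.24602317486375, 'cx': 278.1957231709102, 'cy': 207.88576624544424, 'world_from_camera': array([[ 1.65326983e-01, -5.23928696e-01,  8.35563110e-01,
         1.52529671e+03],
       [ 9.85966673e-01,  1.07705355e-01, -1.27551071e-01,
        -1.91306803e+02],
       [-2.31669554e-02,  8.44925013e-01,  5.34382834e-01,
         7.22585819e+02],
       [ 0.00000000e+00,  0.00000000e+00,  0.00000000e+00,
         1.
[... 257 characters left out ...]
18531223e-02, -3.42915846e-02,
        -5.87974879e+01],
       [-3.15961894e-02,  1.13592080e-01,  9.93024934e-01,
         9.46685906e+02],
       [ 0.00000000e+00,  0.00000000e+00,  0.00000000e+00,
         1.00000000e+00]])}
wrist {'fx': 301.6187666210252, 'fy': 301.6187666210252, 'cx': 280.14769849575686, 'cy': 208.28246551955033, 'world_from_camera': array([[ 3.36478681e-01,  9.05927814e-01,  2.57054261e-01,
         2.83561394e+02],
       [-9.41691043e-01,  3.23780384e-01,  9.15655095e-02,
        -5.62621676e+02],
       [-2.77385483e-04, -2.72875537e-01,  9.62049305e-01,
         3.83451207e+02],
       [ 0.00000000e+00,  0.00000000e+00,  0.00000000e+00,
         1.00000000e+00]])}
```

View pics/top0.png

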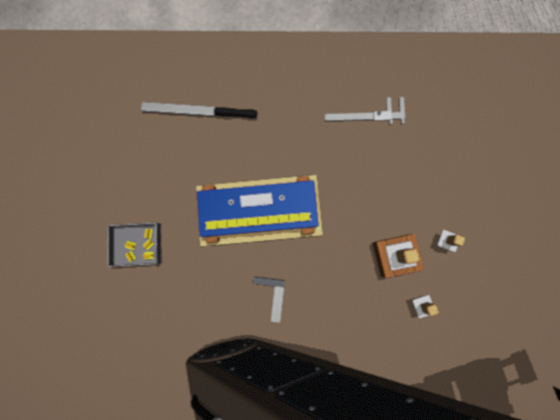

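View pics/scene0.png

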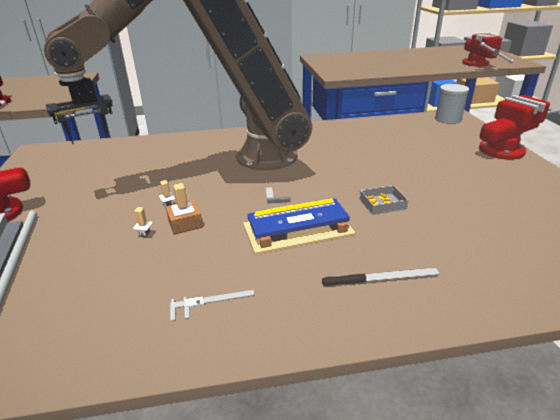

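View pics/wrist0.png

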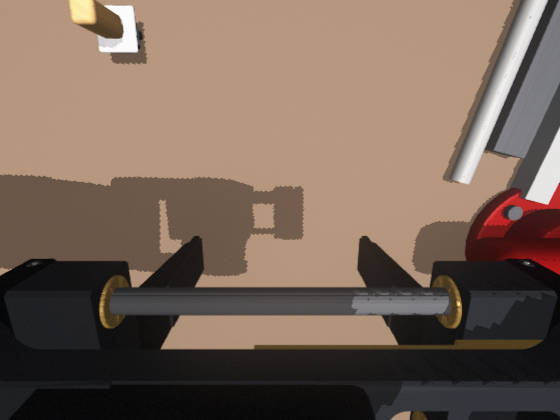

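The candidates for the roller in the top view are the handle at (411,257), standing in the orange-brown block, and two small ones standing free at (457,240) and (431,309). The largest, in the wooden block, is the one meant. I'll check it in a close crop.

```bash
cat > h.py <<'E'
import numpy as np, cv2
from cell import env, optics, job
def ray(name,uv,P=None):
    P=P or optics.camera_params(name); M=P["world_from_camera"]
    d=np.array([(uv[0]-P["cx"])/P["fx"],-(uv[1]-P["cy"])/P["fy"],-1.0])
    return M[:3,3],M[:3,:3]@d
def onz(name,uv,z,P=None):
    o,d=ray(name,uv,P); return o+d*(z-o[2])/d[2]
def proj(name,p,P=None):
    P=P or optics.camera_params(name); M=P["world_from_camera"]
    c=M[:3,:3].T@(np.array(p)-M[:3,3]); return np.array([P["cx"]+P["fx"]*c[0]/-c[2],P["cy"]-P["fy"]*c[1]/-c[2]])
def two(n1,u1,n2,u2):
    o1,d1=ray(n1,u1);o2,d2=ray(n2,u2)
    A=np.stack([d1,-d2],1);s=np.linalg.lstsq(A,o2-o1,rcond=None)[0]
    a=o1+s[0]*d1;b=o2+s[1]*d2; return (a+b)/2,np.linalg.norm(a-b)
E
python3 - <<'E'
import cv2,numpy as np
t=cv2.imread('pics/top0.png');s=cv2.imread('pics/scene0.png')
a=cv2.resize(t[225:285,365:425],(480,480),interpolation=cv2.INTER_NEAREST)
b=cv2.resize(t[170:250,190:330],(800,457),interpolation=cv2.INTER_NEAREST)
c=cv2.resize(s[175:235,155:215],(480,480)[:2],interpolation=cv2.INTER_NEAREST)
cv2.imwrite('pics/c1.png',a);cv2.imwrite('pics/c2.png',b);cv2.imwrite('pics/c3.png',c)
E
```

```text
(no output)
```

View pics/c1.png

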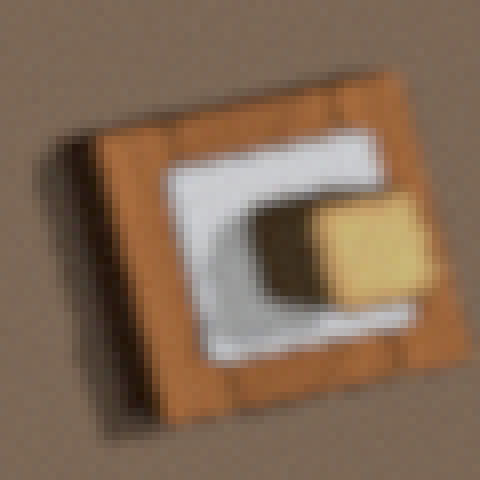

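View pics/c2.png

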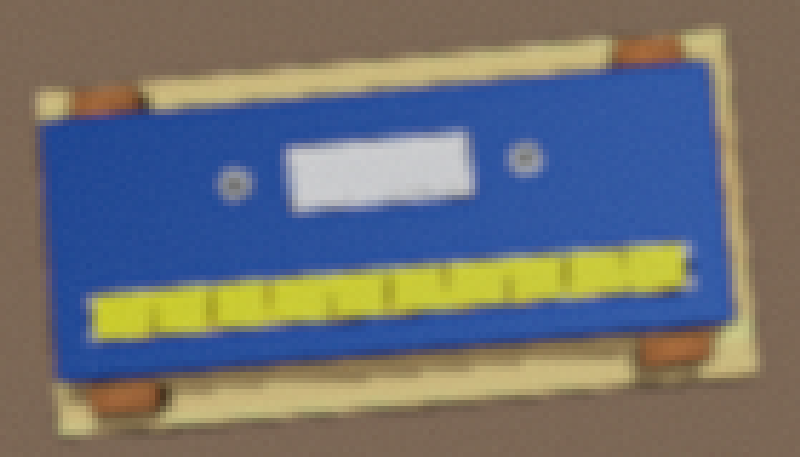

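View pics/c3.png

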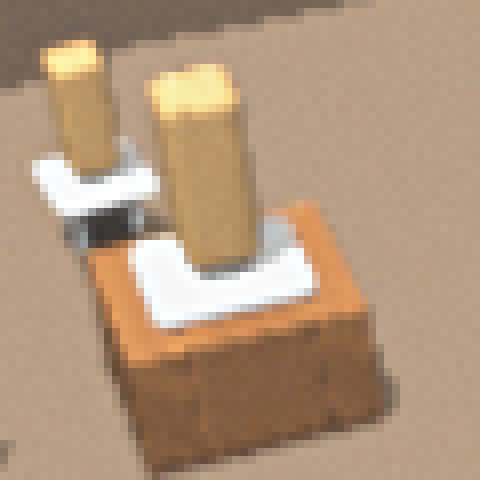

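```bash
python3 - <<'E'
from h import *
t=cv2.imread('pics/top0.png')
def R(m,z,tag):
    cs,_=cv2.findContours(m.astype(np.uint8),cv2.RETR_EXTERNAL,cv2.CHAIN_APPROX_NONE)
    c=np.concatenate([k for k in cs if cv2.contourArea(k)>4])[:,0,:]
    w=np.array([onz('top',p,z)[:2] for p in c],np.float32)
    r=cv2.minAreaRect(w); print(tag,np.round(r[0],1),np.round(r[1],1),round(r[2],1)); return w
hsv=cv2.cvtColor(t,cv2.COLOR_BGR2HSV); H,S,V=[hsv[:,:,i].astype(int) for i in range(3)]
reg=np.zeros(H.shape,bool)
def box(a,b,c,d):
    q=reg.copy();q[b:d,a:c]=1;return q
print(hsv[240,381],hsv[256,412],hsv[249,390],hsv[255,365],hsv[220,240],hsv[185,240])
B=box(370,228,428,282)
top=((H<16)&(S>130)&(V>100)&B)
R(top,52,'block')
hd=(H>=16)&(H<30)&(S>90)&(V>150)&B
print(hd.sum());R(hd,136,'handle')
pl=(S<40)&(V>150)&B; R(pl,59,'plate')
ye=(H>26)&(H<34)&(S>150)&(V>120)&box(190,195,330,240); R(ye,66.5,'strip')
bl=(H>100)&(H<130)&(S>120)&box(185,165,330,250); R(bl,56,'blue')
for tag,uv in dict(a=(95,135),b=(400,70),c=(475,355),d=(165,425)).items(): print(tag,onz('top',(uv[0]/8+364.5,uv[1]/8+224.5),52))
for tag,uv in dict(a=(310,205),b=(430,193),c=(440,292),d=(330,305)).items(): print('h',tag,onz('top',(uv[0]/8+364.5,uv[1]/8+224.5),136))
for tag,uv in dict(a=(40,122),b=(710,62),c=(733,322),d=(60,378)).items(): print('blue',tag,onz('top',(uv[0]/5.714+189.5,uv[1]/5.714+169.5),56))
for tag,uv in dict(l=(90,318),r=(690,265)).items(): print('strip',tag,onz('top',(uv[0]/5.714+189.5,uv[1]/5.714+169.5),67))
# two view handle top
print(two('top',(378/8+364.5,248/8+224.5),'scene',(195/8+154.5,90/8+174.5)))
E
```

```text
[ 13 118 108] [ 22 108 198] [120   4 205] [ 13  78 124] [ 30 190 205] [ 23  94 201]
block [ 430.7 -312.1] [84.6 89.4] 13.9
167
handle [ 431.2 -313.1] [26.  27.6] 13.2
plate [ 430.8 -312.4] [55.7 59.6] 12.7
strip [502.   15.9] [ 14.8 234.4] 6.7
blue [531.3  19.7] [106.7 275. ] 6.5
a [ 461.17636544 -259.20740852   52.        ]
b [ 481.98814781 -346.36158706   52.        ]
c [ 401.47369396 -366.28508134   52.        ]
d [ 379.39094702 -278.68864493   52.        ]
h a [ 442.2613835  -295.72895949  136.        ]
h b [ 446.1487351 -326.5956181  136.       ]
h c [ 420.75675765 -328.75115471  136.        ]
h d [ 416.67617257 -300.55827239  136.        ]
blue a [569.4971858  163.00430991  56.        ]
blue b [ 600.15843251 -112.97844909   56.        ]
blue c [ 493.51585899 -123.84700155   56.        ]
blue d [464.17434953 149.55059163  56.        ]
strip l [488.30876279 135.95109662  67.        ]
strip r [ 515.32307629 -105.51701093   67.        ]
(array([ 431.61955183, -313.3413902 ,  135.82115105]), np.float64(0.4537092460999618))
```

The crop shows the full-size roller in its wooden block (plate 56x60, block 85x90 measured), so the choice is right. It stands at about (431, -312.7) with yaw 13.4°. The strip centre is about (502, 16) with yaw 6.5°. Moving above it with a -6.3° turn lines the jaws up with the roller's y.

```bash
python3 -m handwheel '[{"travel":[15,20,0],"roll":0},{"travel":[45,56,0],"roll":-2},{"travel":[80,100,0],"roll":-4},{"travel":[115,144,0],"roll":-6},{"travel":[150,188,0],"roll":-6.3},{"travel":[185,231,0],"roll":-6.3},{"travel":[210,262,0],"roll":-6.3},{"travel":[220.3,275.5,0],"roll":-6.3}]' -1
python3 -m handwheel '[{"travel":[0,0,0],"roll":0},{"travel":[0,0,-4],"roll":0}]'
python3 - <<'E'
from h import *
from scipy.spatial.transform import Rotation as Ro
P=optics.camera_params('wrist');im=optics.read_camera('wrist');cv2.imwrite('pics/w1.png',im[:,:,::-1])
s=env.state();R=Ro.from_euler('xyz',s['tcp_rot']).as_matrix();print(R,s['eef_pos'],s['joints'])
hsv=cv2.cvtColor(im,cv2.COLOR_RGB2HSV)
print(proj('wrist',(431,-312.7,136),P),proj('wrist',(431,-312.7,52),P))
E
```

```text
t: 0.95
eef_pos: [432.4, -310.3, 192.7]
tcp_rot: [-1.799, 1.571, 1.578]
ft_force: [-0.0, 0.9, -0.4]
opening: 0.995
t: 1.15
eef_pos: [431.4, -312.7, 188.9]
tcp_rot: [1.891, 1.57, -1.015]
ft_force: [-0.5, -0.9, 0.5]
opening: 1.003
[[-4.77380944e-04  2.31980972e-01 -9.72720207e-01]
 [ 1.52834005e-04 -9.72720289e-01 -2.31981067e-01]
 [-9.99999874e-01 -2.59408065e-04  4.28903549e-04]] [ 430.67099955 -313.12557736  187.98956209] [-7.52621458e-01  3.65513669e-01  1.79057655e+00 -2.57570720e-04
  9.85955365e-01  5.84203332e-01]
[279.49790805 217.85458753] [279.54380223 195.05136226]
```

View pics/w1.png

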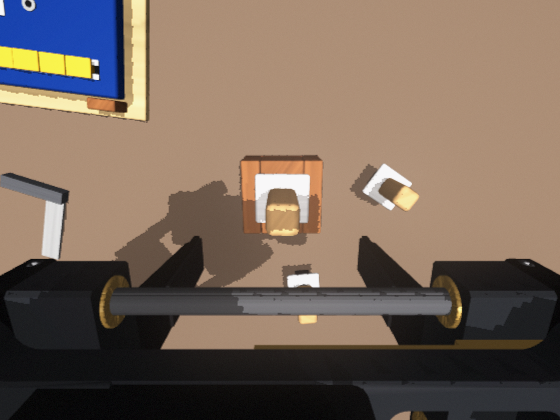

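```bash
python3 - <<'E'
import cv2
t=cv2.imread('pics/w1.png')
cv2.imwrite('pics/w1c.png',cv2.resize(t[145:245,230:330],(600,600),interpolation=cv2.INTER_NEAREST))
E
```

```text
(no output)
```

View pics/w1c.png

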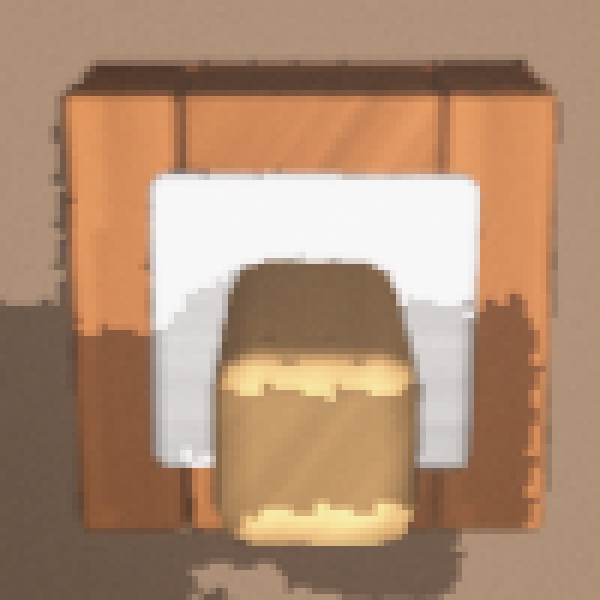

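```bash
python3 -m handwheel '[{"travel":[-0.5,-1,-20],"roll":0},{"travel":[-0.5,-1,-45],"roll":0},{"travel":[-0.5,-1,-70],"roll":0},{"travel":[-0.5,-1,-90],"roll":0},{"travel":[-0.5,-1,-104],"roll":0},{"travel":[-0.5,-1,-109],"roll":0},{"travel":[-0.5,-1,-109],"roll":0},{"travel":[-0.5,-1,-109],"roll":0}]'
python3 -m handwheel '[{"travel":[0,0,0],"roll":0},{"travel":[0,0,0],"roll":0},{"travel":[0,0,0],"roll":0},{"travel":[0,0,0],"roll":0},{"travel":[0,0,0],"roll":0},{"travel":[0,0,0],"roll":0},{"travel":[0,0,0],"roll":0},{"travel":[0,0,0],"roll":0}]' 1
python3 -m handwheel '[{"travel":[0,0,0],"roll":0},{"travel":[0,0,0],"roll":0},{"travel":[0,0,0],"roll":0}]' 
python3 -c "
from h import *
im=optics.read_camera('wrist');cv2.imwrite('pics/w2.png',im[:,:,::-1]);print(env.state())"
```

```text
t: 2.0
eef_pos: [430.4, -314.6, 80.2]
tcp_rot: [2.038, 1.57, -0.871]
ft_force: [0.7, -0.5, 0.4]
opening: 1.0
t: 2.8
eef_pos: [430.5, -313.9, 79.8]
tcp_rot: [1.48, 1.571, -1.427]
ft_force: [0.1, -1.3, 0.6]
opening: 0.384
t: 3.1
eef_pos: [430.6, -314.1, 79.7]
tcp_rot: [1.848, 1.57, -1.06]
ft_force: [0.7, -1.9, -1.5]
opening: 0.314
{'t': 3.15, 'joints': array([-7.54150838e-01,  5.10859125e-01,  1.90102051e+00, -1.59201899e-04,
        7.29350891e-01,  5.82948721e-01]), 'qvel': array([ 0.00048295, -0.00173322,  0.00144534, -0.0016097 , -0.00086806,
        0.00056493]), 'tau': array([ 4.78962623e-01, -5.55601680e+01, -1.75680649e+01,  1.71615402e-01,
        4.39087758e-01, -1.64695131e-03]), 'eef_pos': array([ 430.57350731, -314.0988181 ,   79.73601501]), 'tcp_rot': array([ 1.86864241,  1.57041897, -1.03913479]), 'ft_force': array([ 0.69350905, -1.68308468, -1.49461678]), 'moment': array([-0.28816363, -0.18125494,  0.05325958]), 'opening': 0.3159759215717644}
```

View pics/w2.png

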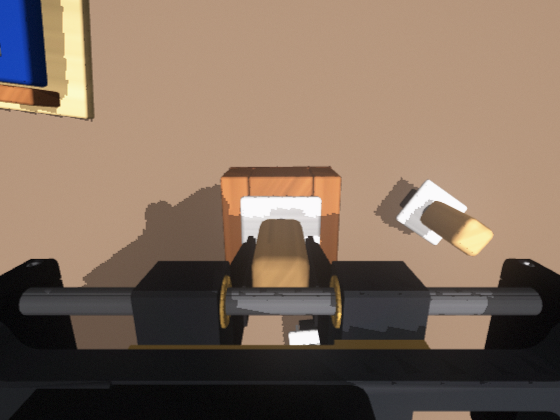

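Gripped: the opening reads 30 mm, which matches the handle. The wheel foot is about 74 mm below the TCP. Next I lift it straight up and weigh it.

```bash
python3 -m handwheel '[{"travel":[0,0,8],"roll":0},{"travel":[0,0,22],"roll":0},{"travel":[0,0,42],"roll":0},{"travel":[0,0,62],"roll":0},{"travel":[0,0,78],"roll":0},{"travel":[0,0,90],"roll":0},{"travel":[0,0,92],"roll":0},{"travel":[0,0,92],"roll":0}]'
python3 -m handwheel '[{"travel":[4,11,0],"roll":-1},{"travel":[16,42,0],"roll":-2.5},{"travel":[33,85,0],"roll":-4},{"travel":[50,128,0],"roll":-5.5},{"travel":[65,168,0],"roll":-6.9},{"travel":[77,198,0],"roll":-6.9},{"travel":[83,212,0],"roll":-6.9},{"travel":[84,215.6,0],"roll":-6.9}]'
python3 -m handwheel '[{"travel":[0,0,0],"roll":0},{"travel":[0,0,0],"roll":0}]'
python3 -c "
from h import *
P=optics.camera_params('wrist')
im=optics.read_camera('wrist');cv2.imwrite('pics/w3.png',im[:,:,::-1])
t=optics.read_camera('top');cv2.imwrite('pics/t3.png',t[:,:,::-1])
t=optics.read_camera('scene');cv2.imwrite('pics/s3.png',cv2.resize(t[150:260,220:370,::-1],(750,550)))
s=env.state()
for k in ['eef_pos','ft_force','moment','opening','joints']:print(k,s[k])
print(proj('wrist',(515.1,-103.3,62),P),proj('wrist',(488,135.2,62),P))"
```

```text
t: 3.95
eef_pos: [430.3, -313.8, 171.7]
tcp_rot: [-0.52, 1.571, 2.855]
ft_force: [0.8, 0.4, -4.2]
opening: 0.313
t: 4.75
eef_pos: [514.6, -97.1, 171.0]
tcp_rot: [-0.383, 1.569, 2.874]
ft_force: [0.7, -0.1, -4.9]
opening: 0.315
t: 4.95
eef_pos: [514.1, -99.3, 171.5]
tcp_rot: [0.144, 1.57, -2.885]
ft_force: [0.6, -0.3, -4.1]
opening: 0.316
eef_pos [514.21937083 -99.32716424 171.69861499]
ft_force [ 0.19122572  0.61177739 -4.74970979]
moment [ 0.0523666   0.0048771  -0.02368889]
opening 0.3119135631941073
joints [-3.16864898e-01  3.72588259e-01  1.83085070e+00 -2.41512446e-04
  9.38208833e-01  1.14209228e+00]
[283.70606422 200.31538381] [ 50.26596873 200.63644966]
```

View pics/w3.png

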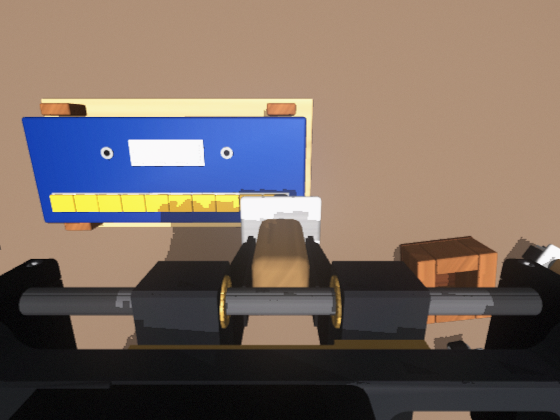

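View pics/s3.png

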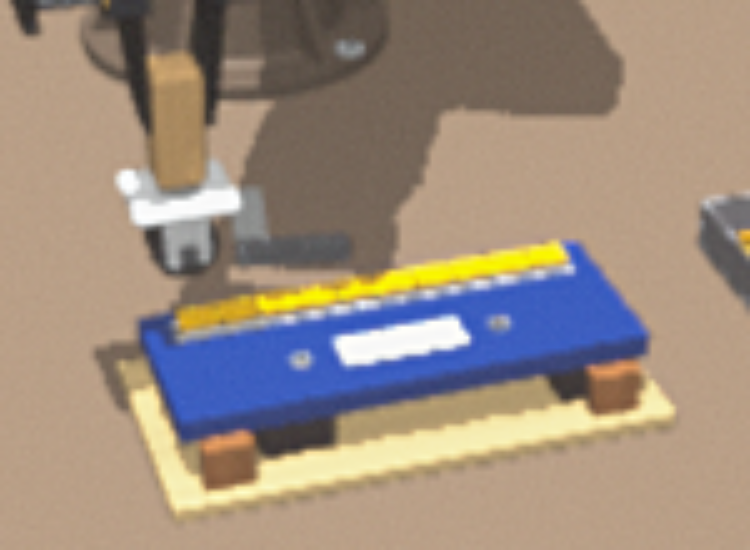

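View pics/t3.png

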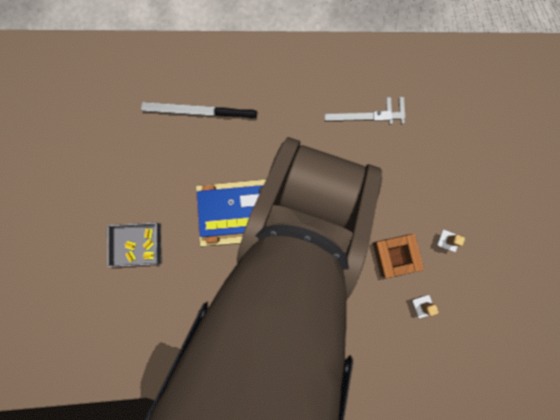

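The roller is held upright, the strip runs parallel to the image rows (yaw aligned), and the tool weight reads about -4.3 N. A wheel load of 16 N is then an ft_z of about +12. Next I lower onto section 0.

```bash
python3 -m handwheel '[{"travel":[0,0,-8],"roll":0},{"travel":[0,0,-18],"roll":0},{"travel":[0,0,-25],"roll":0},{"travel":[0,0,-28],"roll":0},{"travel":[0,0,-29],"roll":0},{"travel":[0,0,-30],"roll":0},{"travel":[0,0,-31],"roll":0},{"travel":[0,0,-31],"roll":0}]'
python3 -m handwheel '[{"travel":[0,0,-0.5],"roll":0},{"travel":[0,0,-1],"roll":0},{"travel":[0,0,-1],"roll":0}]'
```

```text
t: 5.9
eef_pos: [514.5, -98.3, 140.8]
tcp_rot: [2.275, 1.571, -0.753]
ft_force: [0.5, -1.0, -3.7]
opening: 0.312
t: 6.2
eef_pos: [514.5, -98.4, 139.8]
tcp_rot: [1.77, 1.571, -1.258]
ft_force: [-1.3, 0.2, -4.4]
opening: 0.315
```

```bash
python3 -m handwheel '[{"travel":[0,0,-0.5],"roll":0},{"travel":[0,0,-1],"roll":0},{"travel":[0,0,-1.5],"roll":0}]'
python3 -m handwheel '[{"travel":[0,0,-0.5],"roll":0},{"travel":[0,0,-1],"roll":0},{"travel":[0,0,-1.5],"roll":0}]'
```

```text
t: 6.5
eef_pos: [514.5, -98.4, 138.3]
tcp_rot: [1.949, 1.571, -1.079]
ft_force: [-0.3, -0.7, -2.6]
opening: 0.312
t: 6.8
eef_pos: [514.6, -98.4, 136.8]
tcp_rot: [2.271, 1.571, -0.757]
ft_force: [-1.2, -1.3, -1.3]
opening: 0.316
```

```bash
python3 -m handwheel '[{"travel":[0,0,-0.7],"roll":0},{"travel":[0,0,-1.4],"roll":0},{"travel":[0,0,-2],"roll":0},{"travel":[0,0,-2],"roll":0}]'
python3 -m handwheel '[{"travel":[0,0,-0.7],"roll":0},{"travel":[0,0,-1.4],"roll":0},{"travel":[0,0,-2],"roll":0},{"travel":[0,0,-2],"roll":0}]'
python3 -c "
from h import *
t=optics.read_camera('scene');cv2.imwrite('pics/s4.png',cv2.resize(t[150:260,220:370,::-1],(750,550)))
s=env.state()
for k in ['eef_pos','ft_force','moment','opening']:print(k,s[k])"
```

```text
t: 7.2
eef_pos: [514.6, -98.4, 134.9]
tcp_rot: [2.417, 1.57, -0.611]
ft_force: [-0.2, -0.3, 2.5]
opening: 0.315
t: 7.6
eef_pos: [514.6, -98.4, 132.9]
tcp_rot: [2.379, 1.57, -0.649]
ft_force: [-0.1, -0.2, 5.1]
opening: 0.315
eef_pos [514.62148928 -98.4106571  132.92466189]
ft_force [-0.39674159 -2.05088034  4.23683997]
moment [-0.188486    0.28859848  0.04827125]
opening 0.3116604082182794
```

View pics/s4.png

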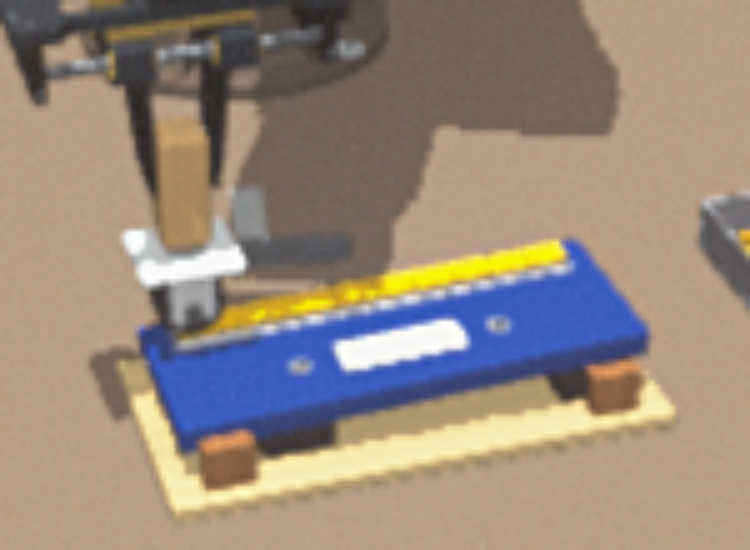

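```bash
python3 -m handwheel '[{"travel":[0,0,-0.7],"roll":0},{"travel":[0,0,-1.4],"roll":0},{"travel":[0,0,-2],"roll":0},{"travel":[0,0,-2],"roll":0}]'
python3 -m handwheel '[{"travel":[0,0,-0.7],"roll":0},{"travel":[0,0,-1.4],"roll":0},{"travel":[0,0,-2],"roll":0},{"travel":[0,0,-2],"roll":0}]'
python3 -c "
from h import *
s=env.state()
for k in ['eef_pos','ft_force','moment','opening']:print(k,s[k])"
```

```text
t: 8.05
eef_pos: [514.7, -98.5, 131.1]
tcp_rot: [2.427, 1.57, -0.601]
ft_force: [-1.7, 0.1, 7.5]
opening: 0.316
t: 8.45
eef_pos: [514.7, -98.4, 129.1]
tcp_rot: [2.51, 1.57, -0.519]
ft_force: [-1.1, -0.8, 8.3]
opening: 0.312
eef_pos [514.65534485 -98.42403584 129.06612314]
ft_force [-1.14862097 -0.80252535  8.27629215]
moment [-0.11298185  0.37627686  0.03796397]
opening 0.3124251393375196
```

```bash
python3 -m handwheel '[{"travel":[0,0,-0.7],"roll":0},{"travel":[0,0,-1.4],"roll":0},{"travel":[0,0,-2],"roll":0},{"travel":[0,0,-2],"roll":0}]'
python3 -m handwheel '[{"travel":[0,0,-0.7],"roll":0},{"travel":[0,0,-1.4],"roll":0},{"travel":[0,0,-2],"roll":0},{"travel":[0,0,-2],"roll":0}]'
```

```text
t: 8.85
eef_pos: [514.7, -98.4, 127.1]
tcp_rot: [2.611, 1.57, -0.417]
ft_force: [-1.4, -0.1, 8.5]
opening: 0.316
t: 9.25
eef_pos: [514.8, -98.5, 125.3]
tcp_rot: [2.416, 1.57, -0.612]
ft_force: [-1.8, -1.6, 9.7]
opening: 0.31
```

```bash
python3 -m handwheel '[{"travel":[0,0,-0.7],"roll":0},{"travel":[0,0,-1.4],"roll":0},{"travel":[0,0,-1.5],"roll":0},{"travel":[0,0,-1.5],"roll":0}]'
python3 -c "
from h import *
t=optics.read_camera('scene');cv2.imwrite('pics/s5.png',cv2.resize(t[150:260,220:370,::-1],(750,550)))
s=env.state()
for k in ['eef_pos','ft_force','moment','opening']:print(k,s[k])"
```

```text
t: 9.65
eef_pos: [514.8, -98.6, 124.0]
tcp_rot: [2.401, 1.569, -0.627]
ft_force: [-2.6, -1.0, 13.0]
opening: 0.312
eef_pos [514.79835158 -98.62290449 124.03303008]
ft_force [-2.76036524 -1.97960356 12.60683622]
moment [-0.38067528  0.72391819 -0.07423767]
opening 0.31784027296720835
```

View pics/s5.png

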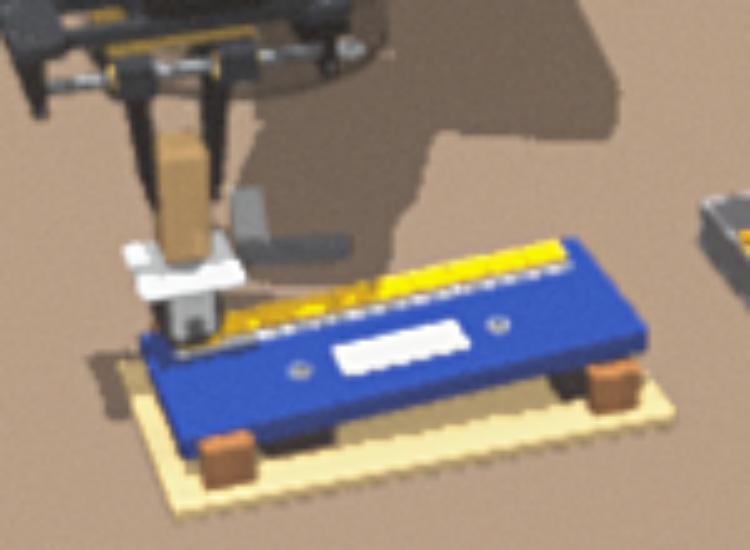

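Section 0 is down and the wheel load is about 16.5 N. Next I roll toward +y, (-0.113, 0.994) per mm, with the force checked each short step.

```bash
python3 -m handwheel '[{"travel":[-0.2,2,0.1],"roll":0},{"travel":[-0.45,4,0.2],"roll":0},{"travel":[-0.7,6,0.4],"roll":0}]'
python3 -m handwheel '[{"travel":[-0.2,2,0.1],"roll":0},{"travel":[-0.45,4,0.2],"roll":0},{"travel":[-0.7,6,0.4],"roll":0}]'
python3 -c "
from h import *
s=env.state()
for k in ['eef_pos','ft_force','moment','opening']:print(k,s[k])"
```

```text
t: 10.0
eef_pos: [514.7, -93.5, 124.7]
tcp_rot: [2.23, 1.567, -0.797]
ft_force: [-1.2, -8.1, 13.2]
opening: 0.311
t: 10.3
eef_pos: [514.0, -87.5, 125.2]
tcp_rot: [2.297, 1.567, -0.731]
ft_force: [-0.8, -5.6, 12.6]
opening: 0.312
eef_pos [514.0118718  -87.45854473 125.15240775]
ft_force [-0.75013249 -5.63086912 12.58517978]
moment [-1.43537471  0.52317637  0.10935949]
opening 0.31197686906346145
```

```bash
python3 -m handwheel '[{"travel":[-0.2,2,0.1],"roll":0},{"travel":[-0.45,4,0.2],"roll":0},{"travel":[-0.7,6,0.4],"roll":0}]'
python3 -m handwheel '[{"travel":[-0.2,2,0.1],"roll":0},{"travel":[-0.45,4,0.2],"roll":0},{"travel":[-0.7,6,0.4],"roll":0}]'
python3 -c "
from h import *
t=optics.read_camera('scene');cv2.imwrite('pics/s6.png',cv2.resize(t[150:260,220:370,::-1],(750,550)))
s=env.state()
for k in ['eef_pos','ft_force','moment','opening']:print(k,s[k])"
```

```text
t: 10.6
eef_pos: [513.1, -80.7, 125.4]
tcp_rot: [2.546, 1.568, -0.482]
ft_force: [-1.8, -1.8, 12.6]
opening: 0.317
t: 10.9
eef_pos: [512.4, -74.7, 125.8]
tcp_rot: [2.577, 1.568, -0.451]
ft_force: [-1.9, -1.5, 13.6]
opening: 0.315
eef_pos [512.31870582 -74.38796568 125.87587061]
ft_force [-2.04255337 -1.78986257 13.79220023]
moment [-0.33620956  0.47958596  0.03329127]
opening 0.3164987811919769
```

View pics/s6.png

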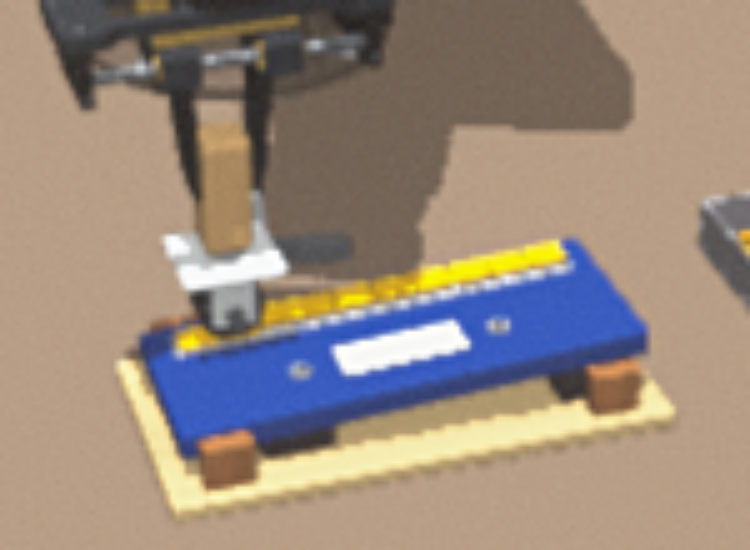

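Rolling works: sections 0 and 1 are down and the handle is upright. I'll carry on with a little more rise per step.

```bash
python3 -m handwheel '[{"travel":[-0.2,2,0.3],"roll":0},{"travel":[-0.45,4,0.5],"roll":0},{"travel":[-0.7,6,0.7],"roll":0}]'
python3 -m handwheel '[{"travel":[-0.2,2,0.1],"roll":0},{"travel":[-0.45,4,0.2],"roll":0},{"travel":[-0.7,6,0.4],"roll":0}]'
python3 -m handwheel '[{"travel":[-0.2,2,0.2],"roll":0},{"travel":[-0.45,4,0.3],"roll":0},{"travel":[-0.7,6,0.5],"roll":0}]'
```

```text
t: 11.25
eef_pos: [512.2, -69.6, 126.8]
tcp_rot: [2.302, 1.566, -0.725]
ft_force: [-1.1, -10.5, 14.2]
opening: 0.317
t: 11.55
eef_pos: [511.3, -63.3, 127.1]
tcp_rot: [2.39, 1.567, -0.637]
ft_force: [-0.5, -4.8, 13.9]
opening: 0.313
t: 11.85
eef_pos: [510.4, -56.7, 127.5]
tcp_rot: [2.651, 1.568, -0.377]
ft_force: [-0.2, -1.1, 14.1]
opening: 0.316
```

```bash
python3 -m handwheel '[{"travel":[-0.2,2,0.1],"roll":0},{"travel":[-0.45,4,0.2],"roll":0},{"travel":[-0.7,6,0.4],"roll":0}]'
```

```text
t: 12.15
eef_pos: [509.7, -50.6, 127.9]
tcp_rot: [2.676, 1.568, -0.352]
ft_force: [-1.8, -1.7, 14.0]
opening: 0.312
```

```bash
python3 -m handwheel '[{"travel":[-0.2,2,0.4],"roll":0},{"travel":[-0.45,4,0.7],"roll":0},{"travel":[-0.7,6,0.9],"roll":0}]'
python3 -m handwheel '[{"travel":[-0.2,2,0.1],"roll":0},{"travel":[-0.45,4,0.3],"roll":0},{"travel":[-0.7,6,0.5],"roll":0}]'
python3 -m handwheel '[{"travel":[-0.2,2,0.2],"roll":0},{"travel":[-0.45,4,0.3],"roll":0},{"travel":[-0.7,6,0.4],"roll":0}]'
```

```text
t: 12.45
eef_pos: [509.4, -45.3, 128.9]
tcp_rot: [2.42, 1.567, -0.607]
ft_force: [-0.4, -8.5, 13.2]
opening: 0.314
t: 12.75
eef_pos: [508.6, -39.2, 129.4]
tcp_rot: [2.456, 1.567, -0.572]
ft_force: [-0.8, -4.2, 12.6]
opening: 0.315
t: 13.05
eef_pos: [507.7, -32.6, 129.6]
tcp_rot: [2.726, 1.568, -0.302]
ft_force: [-1.2, -0.9, 13.5]
opening: 0.316
```

```bash
python3 -m handwheel '[{"travel":[-0.2,2,0.1],"roll":0},{"travel":[-0.45,4,0.2],"roll":0},{"travel":[-0.7,6,0.3],"roll":0}]'
```

```text
t: 13.35
eef_pos: [507.0, -26.5, 130.0]
tcp_rot: [2.768, 1.568, -0.26]
ft_force: [-0.6, -1.0, 13.4]
opening: 0.316
```

```bash
python3 -m handwheel '[{"travel":[-0.2,2,0.4],"roll":0},{"travel":[-0.45,4,0.6],"roll":0},{"travel":[-0.7,6,0.8],"roll":0}]'
python3 -m handwheel '[{"travel":[-0.2,2,0.1],"roll":0},{"travel":[-0.45,4,0.2],"roll":0},{"travel":[-0.7,6,0.4],"roll":0}]'
python3 -m handwheel '[{"travel":[-0.2,2,0.1],"roll":0},{"travel":[-0.45,4,0.2],"roll":0},{"travel":[-0.7,6,0.3],"roll":0}]'
```

```text
t: 13.65
eef_pos: [506.6, -21.3, 130.9]
tcp_rot: [2.411, 1.567, -0.616]
ft_force: [0.2, -9.6, 13.2]
opening: 0.316
t: 13.95
eef_pos: [505.8, -15.2, 131.1]
tcp_rot: [2.468, 1.567, -0.56]
ft_force: [-0.2, -5.3, 10.6]
opening: 0.315
t: 14.25
eef_pos: [504.9, -8.5, 131.3]
tcp_rot: [2.805, 1.568, -0.223]
ft_force: [-0.6, -1.2, 11.0]
opening: 0.31
```

```bash
python3 -m handwheel '[{"travel":[-0.2,2,0.1],"roll":0},{"travel":[-0.45,4,0.2],"roll":0},{"travel":[-0.7,6,0.3],"roll":0}]'
```

```text
t: 14.55
eef_pos: [504.1, -2.4, 131.6]
tcp_rot: [2.858, 1.568, -0.17]
ft_force: [-0.9, -0.8, 10.0]
opening: 0.313
```

```bash
python3 -m handwheel '[{"travel":[-0.2,2,0],"roll":0},{"travel":[-0.45,4,0],"roll":0},{"travel":[-0.7,6,0],"roll":0}]'
python3 -m handwheel '[{"travel":[-0.2,2,0],"roll":0},{"travel":[-0.45,4,0],"roll":0},{"travel":[-0.7,6,-0.2],"roll":0}]'
python3 -m handwheel '[{"travel":[-0.2,2,0],"roll":0},{"travel":[-0.45,4,0],"roll":0},{"travel":[-0.7,6,0],"roll":0}]'
```

```text
t: 14.85
eef_pos: [503.7, 3.1, 131.7]
tcp_rot: [2.566, 1.567, -0.462]
ft_force: [-0.5, -5.7, 11.5]
opening: 0.311
t: 15.15
eef_pos: [503.0, 9.0, 131.6]
tcp_rot: [2.597, 1.567, -0.431]
ft_force: [-1.4, -4.7, 12.8]
opening: 0.311
t: 15.45
eef_pos: [502.2, 15.6, 131.6]
tcp_rot: [2.882, 1.568, -0.147]
ft_force: [0.1, -0.3, 13.2]
opening: 0.316
```

```bash
python3 -m handwheel '[{"travel":[-0.2,2,0],"roll":0},{"travel":[-0.45,4,0],"roll":0},{"travel":[-0.7,6,0],"roll":0}]'
python3 -c "
from h import *
t=optics.read_camera('scene');cv2.imwrite('pics/s7.png',cv2.resize(t[150:260,220:370,::-1],(750,550)))
s=env.state()
for k in ['eef_pos','ft_force','moment','opening']:print(k,s[k])"
```

```text
t: 15.75
eef_pos: [501.5, 21.6, 131.6]
tcp_rot: [2.917, 1.568, -0.111]
ft_force: [0.5, -1.7, 13.8]
opening: 0.316
eef_pos [501.4704193   21.87079284 131.57888   ]
ft_force [-0.29989411 -0.17523602 12.96139976]
moment [-0.1384762   0.09372161  0.03656326]
opening 0.3111271731514006
```

View pics/s7.png

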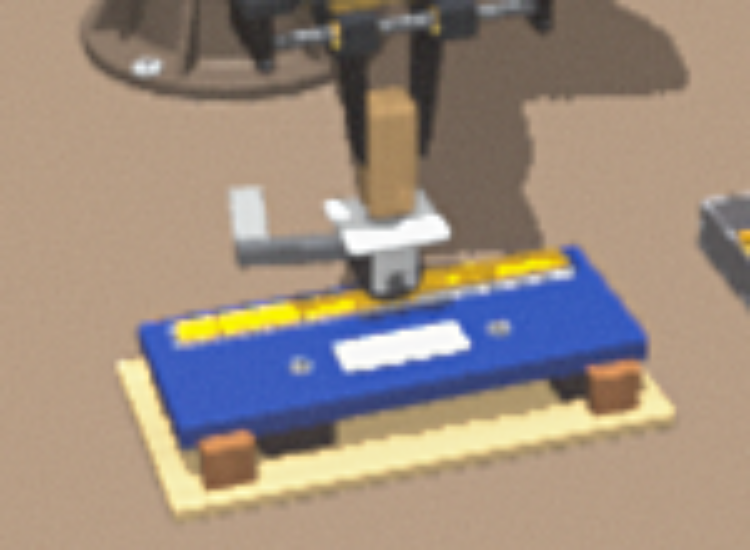

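```bash
python3 -m handwheel '[{"travel":[-0.2,2,0],"roll":0},{"travel":[-0.45,4,0],"roll":0},{"travel":[-0.7,6,0],"roll":0}]'
python3 -m handwheel '[{"travel":[-0.2,2,0],"roll":0},{"travel":[-0.45,4,-0.1],"roll":0},{"travel":[-0.7,6,-0.2],"roll":0}]'
python3 -m handwheel '[{"travel":[-0.2,2,0],"roll":0},{"travel":[-0.45,4,-0.1],"roll":0},{"travel":[-0.7,6,-0.2],"roll":0}]'
```

```text
t: 16.1
eef_pos: [501.1, 27.1, 131.7]
tcp_rot: [2.631, 1.567, -0.396]
ft_force: [0.0, -8.6, 15.1]
opening: 0.313
t: 16.4
eef_pos: [500.4, 32.9, 131.5]
tcp_rot: [2.598, 1.567, -0.429]
ft_force: [-0.2, -5.1, 14.6]
opening: 0.315
t: 16.7
eef_pos: [499.5, 39.6, 131.4]
tcp_rot: [2.923, 1.568, -0.106]
ft_force: [-0.5, -0.8, 15.4]
opening: 0.317
```

```bash
python3 -m handwheel '[{"travel":[-0.2,2,0],"roll":0},{"travel":[-0.45,4,-0.1],"roll":0},{"travel":[-0.7,6,-0.2],"roll":0}]'
```

```text
t: 17.0
eef_pos: [498.8, 45.7, 131.2]
tcp_rot: [2.976, 1.567, -0.052]
ft_force: [-0.8, -0.1, 16.4]
opening: 0.317
```

```bash
python3 -m handwheel '[{"travel":[-0.2,2,0.5],"roll":0},{"travel":[-0.45,4,0.9],"roll":0},{"travel":[-0.7,6,1],"roll":0}]'
python3 -m handwheel '[{"travel":[-0.2,2,0],"roll":0},{"travel":[-0.45,4,0],"roll":0},{"travel":[-0.7,6,0],"roll":0}]'
```

```text
t: 17.3
eef_pos: [498.2, 51.3, 132.0]
tcp_rot: [2.7, 1.567, -0.327]
ft_force: [1.1, -7.9, 12.5]
opening: 0.313
t: 17.6
eef_pos: [497.5, 57.2, 132.0]
tcp_rot: [2.707, 1.567, -0.321]
ft_force: [0.2, -3.7, 11.7]
opening: 0.316
```

```bash
python3 -m handwheel '[{"travel":[-0.2,2,0],"roll":0},{"travel":[-0.45,4,0],"roll":0},{"travel":[-0.7,6,0],"roll":0}]'
```

```text
t: 17.9
eef_pos: [496.7, 63.7, 131.9]
tcp_rot: [3.005, 1.568, -0.023]
ft_force: [-0.0, 0.1, 11.7]
opening: 0.312
```

```bash
python3 -m handwheel '[{"travel":[-0.2,2,-0.1],"roll":0},{"travel":[-0.45,4,-0.2],"roll":0},{"travel":[-0.7,6,-0.3],"roll":0}]'
python3 -m handwheel '[{"travel":[-0.2,2,-0.1],"roll":0},{"travel":[-0.45,4,-0.1],"roll":0},{"travel":[-0.7,6,-0.1],"roll":0}]'
```

```text
t: 18.2
eef_pos: [496.0, 69.8, 131.6]
tcp_rot: [3.049, 1.568, 0.02]
ft_force: [0.3, -0.5, 11.7]
opening: 0.312
t: 18.5
eef_pos: [495.4, 75.6, 131.6]
tcp_rot: [2.892, 1.567, -0.136]
ft_force: [1.5, -5.7, 11.4]
opening: 0.317
```

```bash
python3 -m handwheel '[{"travel":[-0.2,2,-0.1],"roll":0},{"travel":[-0.45,4,-0.2],"roll":0},{"travel":[-0.7,6,-0.3],"roll":0}]'
```

```text
t: 18.8
eef_pos: [494.7, 81.3, 131.3]
tcp_rot: [2.783, 1.567, -0.244]
ft_force: [1.3, -3.7, 11.5]
opening: 0.316
```

```bash
python3 -m handwheel '[{"travel":[-0.2,2,-0.1],"roll":0},{"travel":[-0.45,4,-0.2],"roll":0},{"travel":[-0.7,6,-0.3],"roll":0}]'
```

```text
t: 19.1
eef_pos: [493.9, 87.8, 131.0]
tcp_rot: [3.078, 1.568, 0.049]
ft_force: [1.4, -0.7, 13.3]
opening: 0.314
```

```bash
python3 -m handwheel '[{"travel":[-0.2,2,-0.1],"roll":0},{"travel":[-0.45,4,-0.2],"roll":0},{"travel":[-0.7,6,-0.3],"roll":0}]'
python3 -m handwheel '[{"travel":[-0.2,2,-0.1],"roll":0},{"travel":[-0.45,4,-0.1],"roll":0},{"travel":[-0.7,6,-0.2],"roll":0}]'
```

```text
t: 19.4
eef_pos: [493.2, 93.9, 130.7]
tcp_rot: [3.109, 1.568, 0.081]
ft_force: [-0.7, -0.8, 13.1]
opening: 0.313
t: 19.7
eef_pos: [492.6, 99.6, 130.5]
tcp_rot: [2.938, 1.567, -0.09]
ft_force: [1.6, -5.5, 12.4]
opening: 0.316
```

```bash
python3 -m handwheel '[{"travel":[-0.2,2,-0.1],"roll":0},{"travel":[-0.45,4,-0.2],"roll":0},{"travel":[-0.7,6,-0.3],"roll":0}]'
```

```text
t: 20.0
eef_pos: [492.0, 105.1, 130.2]
tcp_rot: [2.743, 1.567, -0.285]
ft_force: [1.5, -4.2, 12.4]
opening: 0.314
```

```bash
python3 -m handwheel '[{"travel":[-0.2,2,-0.1],"roll":0},{"travel":[-0.45,4,-0.2],"roll":0},{"travel":[-0.7,6,-0.3],"roll":0}]'
```

```text
t: 20.3
eef_pos: [491.2, 111.8, 129.9]
tcp_rot: [3.101, 1.568, 0.072]
ft_force: [0.6, -0.7, 12.9]
opening: 0.317
```

```bash
python3 -m handwheel '[{"travel":[-0.2,2,-0.1],"roll":0},{"travel":[-0.45,4,-0.2],"roll":0},{"travel":[-0.7,6,-0.4],"roll":0}]'
python3 -m handwheel '[{"travel":[-0.2,2,-0.1],"roll":0},{"travel":[-0.45,4,-0.2],"roll":0},{"travel":[-0.7,6,-0.4],"roll":0}]'
```

```text
t: 20.6
eef_pos: [490.5, 118.0, 129.5]
tcp_rot: [-3.123, 1.567, 0.132]
ft_force: [0.6, 0.6, 12.1]
opening: 0.314
t: 20.9
eef_pos: [489.8, 124.0, 129.1]
tcp_rot: [-3.103, 1.567, 0.152]
ft_force: [0.5, 0.9, 12.2]
opening: 0.314
```

```bash
python3 -m handwheel '[{"travel":[-0.2,2,-0.1],"roll":0},{"travel":[-0.45,4,-0.2],"roll":0},{"travel":[-0.7,6,-0.4],"roll":0},{"travel":[-0.7,6,-0.4],"roll":0}]'
python3 -c "
from h import *
t=optics.read_camera('scene');cv2.imwrite('pics/s8.png',cv2.resize(t[150:260,220:370,::-1],(750,550)))
P=optics.camera_params('wrist')
t=optics.read_camera('wrist');cv2.imwrite('pics/w8.png',t[:,:,::-1])
print(proj('wrist',(488,135.2,56),P))
s=env.state()
for k in ['eef_pos','ft_force','moment','opening']:print(k,s[k])"
```

```text
t: 21.3
eef_pos: [489.1, 130.2, 128.7]
tcp_rot: [-3.027, 1.567, 0.228]
ft_force: [1.2, 0.3, 11.6]
opening: 0.318
[274.14964298 211.76172181]
eef_pos [489.1045965  130.1191541  128.70582821]
ft_force [ 0.85605805  1.15286494 12.24837949]
moment [ 0.34864056 -0.0822071   0.00156372]
opening 0.31702237489745655
```

View pics/s8.png

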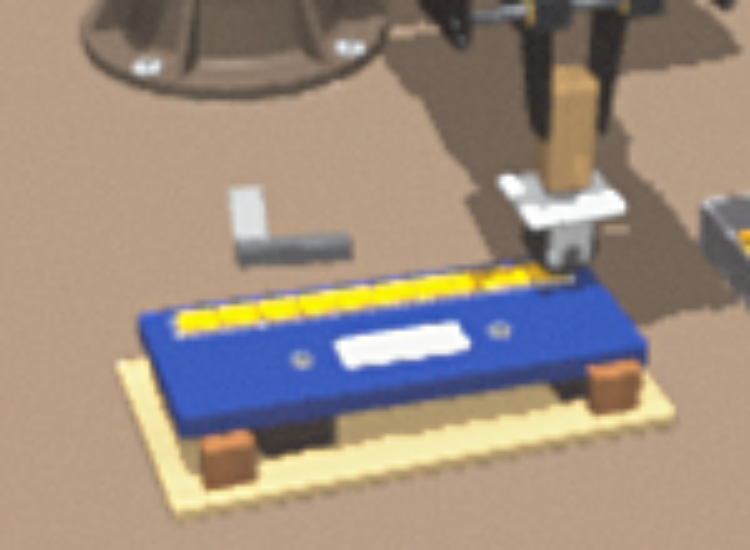

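View pics/w8.png

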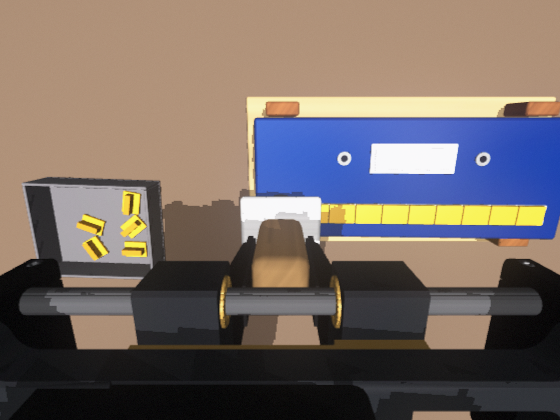

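The first pass took every section down, with the wheel load at 14–20 N throughout. I'll make a return pass along the learned height profile so that no section is left fractionally proud.

```bash
python3 -m handwheel '[{"travel":[0.45,-4,0.25],"roll":0},{"travel":[0.9,-8,0.5],"roll":0},{"travel":[1.35,-12,0.75],"roll":0},{"travel":[1.8,-16,1.0],"roll":0},{"travel":[2.25,-20,1.25],"roll":0},{"travel":[2.7,-24,1.5],"roll":0}]'
```

```text
t: 22.0
eef_pos: [491.8, 105.9, 130.2]
tcp_rot: [-3.048, 1.567, 0.207]
ft_force: [1.2, 0.7, 12.1]
opening: 0.309
```

```bash
python3 -m handwheel '[{"travel":[0.45,-4,0.2],"roll":0},{"travel":[0.9,-8,0.4],"roll":0},{"travel":[1.35,-12,0.6],"roll":0},{"travel":[1.8,-16,0.75],"roll":0},{"travel":[2.25,-20,0.9],"roll":0},{"travel":[2.7,-24,1.0],"roll":0}]'
```

```text
t: 22.6
eef_pos: [494.5, 81.8, 131.2]
tcp_rot: [-3.104, 1.567, 0.15]
ft_force: [0.9, 1.1, 12.8]
opening: 0.316
```

```bash
python3 -m handwheel '[{"travel":[0.45,-4,0.2],"roll":0},{"travel":[0.9,-8,0.3],"roll":0},{"travel":[1.35,-12,0.45],"roll":0},{"travel":[1.8,-16,0.6],"roll":0},{"travel":[2.25,-20,0.7],"roll":0},{"travel":[2.7,-24,0.8],"roll":0}]'
```

```text
t: 23.2
eef_pos: [497.2, 57.7, 132.0]
tcp_rot: [3.119, 1.567, 0.09]
ft_force: [0.8, 0.7, 11.9]
opening: 0.315
```

```bash
python3 -m handwheel '[{"travel":[0.45,-4,0],"roll":0},{"travel":[0.9,-8,0],"roll":0},{"travel":[1.35,-12,0],"roll":0},{"travel":[1.8,-16,0],"roll":0},{"travel":[2.25,-20,0],"roll":0},{"travel":[2.7,-24,0],"roll":0}]'
```

```text
t: 23.8
eef_pos: [499.9, 33.6, 132.0]
tcp_rot: [3.066, 1.567, 0.038]
ft_force: [0.6, 0.2, 13.0]
opening: 0.313
```

```bash
python3 -m handwheel '[{"travel":[0.45,-4,0],"roll":0},{"travel":[0.9,-8,-0.1],"roll":0},{"travel":[1.35,-12,-0.15],"roll":0},{"travel":[1.8,-16,-0.2],"roll":0},{"travel":[2.25,-20,-0.25],"roll":0},{"travel":[2.7,-24,-0.3],"roll":0}]'
```

```text
t: 24.4
eef_pos: [502.6, 9.6, 131.7]
tcp_rot: [3.011, 1.567, -0.017]
ft_force: [0.2, 0.8, 12.0]
opening: 0.313
```

```bash
python3 -m handwheel '[{"travel":[0.45,-4,-0.1],"roll":0},{"travel":[0.9,-8,-0.3],"roll":0},{"travel":[1.35,-12,-0.45],"roll":0},{"travel":[1.8,-16,-0.6],"roll":0},{"travel":[2.25,-20,-0.75],"roll":0},{"travel":[2.7,-24,-0.9],"roll":0}]'
```

```text
t: 25.0
eef_pos: [505.3, -14.5, 130.8]
tcp_rot: [2.946, 1.567, -0.082]
ft_force: [0.6, 0.8, 12.0]
opening: 0.315
```

```bash
python3 -m handwheel '[{"travel":[0.45,-4,-0.2],"roll":0},{"travel":[0.9,-8,-0.4],"roll":0},{"travel":[1.35,-12,-0.7],"roll":0},{"travel":[1.8,-16,-0.9],"roll":0},{"travel":[2.25,-20,-1.2],"roll":0},{"travel":[2.7,-24,-1.4],"roll":0}]'
```

```text
t: 25.6
eef_pos: [508.0, -38.6, 129.4]
tcp_rot: [2.892, 1.567, -0.136]
ft_force: [1.1, 0.3, 12.0]
opening: 0.313
```

```bash
python3 -m handwheel '[{"travel":[0.45,-4,-0.3],"roll":0},{"travel":[0.9,-8,-0.6],"roll":0},{"travel":[1.35,-12,-0.9],"roll":0},{"travel":[1.8,-16,-1.2],"roll":0},{"travel":[2.25,-20,-1.5],"roll":0},{"travel":[2.7,-24,-1.8],"roll":0}]'
```

```text
t: 26.2
eef_pos: [510.7, -62.7, 127.6]
tcp_rot: [2.835, 1.567, -0.193]
ft_force: [0.7, 0.6, 12.4]
opening: 0.31
```

```bash
python3 -m handwheel '[{"travel":[0.45,-4,-0.4],"roll":0},{"travel":[0.9,-8,-0.8],"roll":0},{"travel":[1.35,-12,-1.2],"roll":0},{"travel":[1.8,-16,-1.5],"roll":0},{"travel":[2.25,-20,-1.9],"roll":0},{"travel":[2.7,-24,-2.3],"roll":0}]'
```

```text
t: 26.8
eef_pos: [513.5, -86.7, 125.3]
tcp_rot: [2.79, 1.567, -0.239]
ft_force: [0.3, 0.4, 12.2]
opening: 0.316
```

```bash
python3 -m handwheel '[{"travel":[0.45,-4,-0.4],"roll":0},{"travel":[0.9,-8,-0.8],"roll":0},{"travel":[1.35,-12,-1.2],"roll":0},{"travel":[1.35,-12,-1.2],"roll":0}]'
```

```text
t: 27.2
eef_pos: [514.8, -99.1, 124.1]
tcp_rot: [2.685, 1.567, -0.344]
ft_force: [0.4, -1.5, 11.3]
opening: 0.315
```

Even 16 N over the whole return pass. I'll lift off and inspect.

```bash
python3 -m handwheel '[{"travel":[0,0,4],"roll":0},{"travel":[0,0,12],"roll":0},{"travel":[0,0,24],"roll":0},{"travel":[0,0,38],"roll":0},{"travel":[-5,-12,46],"roll":0.5},{"travel":[-12,-30,48],"roll":1.5},{"travel":[-20,-50,48],"roll":2.5},{"travel":[-26,-65,48],"roll":3.5}]'
python3 -m handwheel '[{"travel":[0,0,0],"roll":0},{"travel":[0,0,0],"roll":0}]'
python3 -c "
from h import *
P=optics.camera_params('wrist')
t=optics.read_camera('wrist');cv2.imwrite('pics/w9.png',t[:,:,::-1]);cv2.imwrite('pics/w9c.png',cv2.resize(t[120:260,0:280,::-1],(800,400)))
t=optics.read_camera('scene');cv2.imwrite('pics/s9.png',cv2.resize(t[190:230,240:350,::-1],(800,290),interpolation=cv2.INTER_CUBIC))
t=optics.read_camera('scene');cv2.imwrite('pics/s9b.png',cv2.resize(t[100:260,120:340,::-1],(800,582),interpolation=cv2.INTER_CUBIC))
s=env.state()
for k in ['eef_pos','tcp_rot','ft_force','moment','opening']:print(k,s[k])"
```

```text
t: 28.0
eef_pos: [486.6, -163.9, 171.2]
tcp_rot: [-0.512, 1.57, 2.805]
ft_force: [-0.3, 0.0, -4.6]
opening: 0.316
t: 28.2
eef_pos: [487.2, -163.1, 171.1]
tcp_rot: [-0.746, 1.57, 2.569]
ft_force: [-0.6, -0.4, -4.2]
opening: 0.312
eef_pos [ 487.61813942 -162.62907353  171.05259645]
tcp_rot [-0.71778205  1.57040842  2.59875462]
ft_force [-0.22340934 -0.07955233 -4.60652466]
moment [ 0.02823903 -0.02043798  0.01345291]
opening 0.3151696222389145
```

View pics/w9.png

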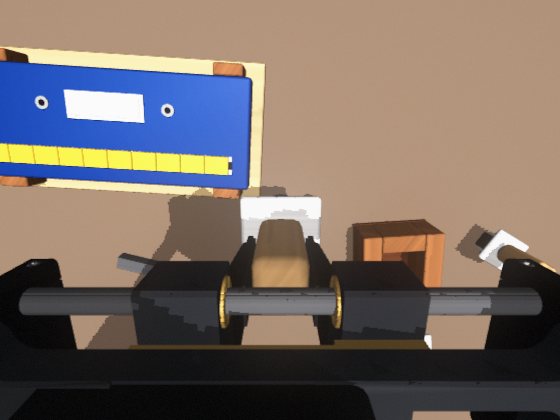

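View pics/s9.png

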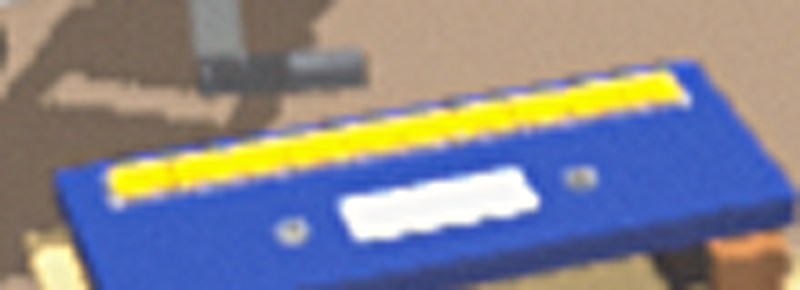

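View pics/s9b.png

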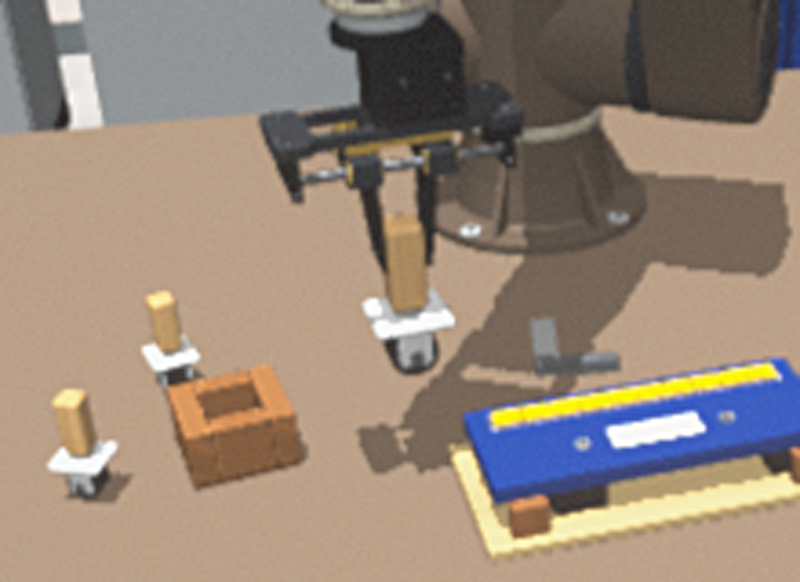

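The strip lies flat and even along its length, and the roller is still straight in the grip. Next I go above the pocket.

```bash
python3 -m handwheel '[{"travel":[-5,-14,0],"roll":0.5},{"travel":[-16,-42,0],"roll":1.5},{"travel":[-30,-78,0],"roll":2.5},{"travel":[-42,-112,0],"roll":3.4},{"travel":[-51,-136,0],"roll":3.4},{"travel":[-55.5,-147,0],"roll":3.4},{"travel":[-56.8,-149.9,0],"roll":3.4},{"travel":[-56.8,-149.9,0],"roll":3.4}]'
python3 -m handwheel '[{"travel":[0,0,-10],"roll":0},{"travel":[0,0,-25],"roll":0},{"travel":[0,0,-32],"roll":0},{"travel":[0,0,-34],"roll":0},{"travel":[0,0,-34],"roll":0},{"travel":[0,0,-34],"roll":0}]'
python3 -c "
from h import *
from scipy.spatial.transform import Rotation as Ro
t=optics.read_camera('wrist');cv2.imwrite('pics/w10.png',t[:,:,::-1])
t=optics.read_camera('scene');cv2.imwrite('pics/s10.png',cv2.resize(t[160:240,130:240,::-1],(800,582),interpolation=cv2.INTER_CUBIC))
s=env.state()
for k in ['eef_pos','ft_force','moment','opening']:print(k,s[k])
R=Ro.from_euler('xyz',s['tcp_rot']).as_matrix();print(R[:,1])"
```

```text
t: 29.15
eef_pos: [430.9, -312.6, 171.0]
tcp_rot: [-1.331, 1.57, 2.045]
ft_force: [0.1, 0.8, -4.9]
opening: 0.316
t: 29.75
eef_pos: [431.0, -313.2, 137.4]
tcp_rot: [2.099, 1.57, -0.809]
ft_force: [0.3, -0.8, -3.9]
opening: 0.312
eef_pos [ 430.94463719 -313.32990178  137.51218062]
ft_force [-0.27071812 -0.45837836 -4.25803604]
moment [-0.04256622  0.01806452  0.01495778]
opening 0.3125885088064274
[ 2.31783893e-01 -9.72767024e-01  7.38256520e-04]
```

View pics/w10.png

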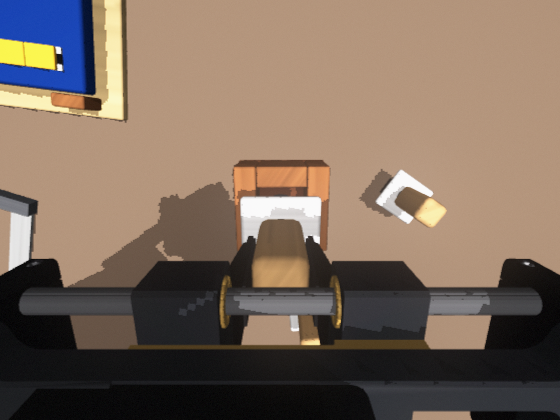

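View pics/s10.png

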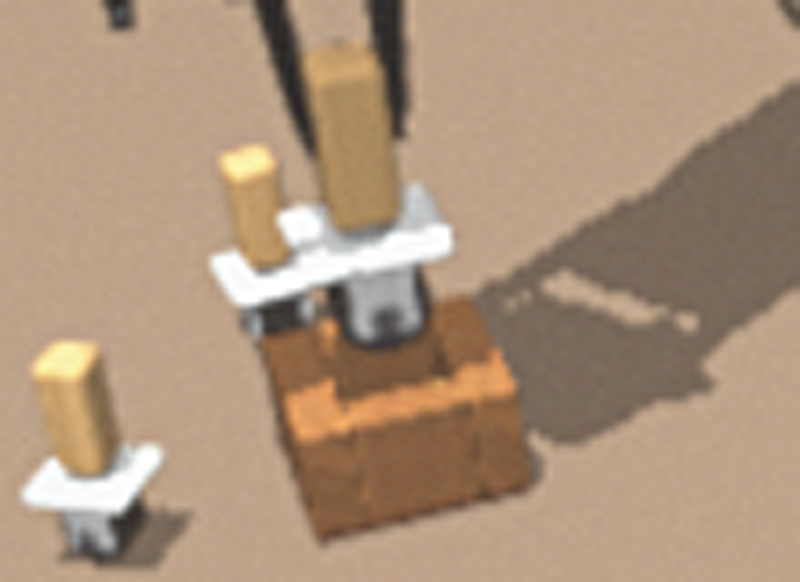

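The wheel is centred over the pocket: plate centre column 281, block centre column 282. Lowering.

```bash
python3 -m handwheel '[{"travel":[0,0,-4],"roll":0},{"travel":[0,0,-9],"roll":0},{"travel":[0,0,-14],"roll":0},{"travel":[0,0,-18],"roll":0},{"travel":[0,0,-20],"roll":0}]'
python3 -m handwheel '[{"travel":[0,0,-5],"roll":0},{"travel":[0,0,-12],"roll":0},{"travel":[0,0,-20],"roll":0},{"travel":[0,0,-27],"roll":0},{"travel":[0,0,-32],"roll":0},{"travel":[0,0,-34],"roll":0},{"travel":[0,0,-34],"roll":0}]'
```

```text
t: 30.35
eef_pos: [430.6, -313.1, 116.4]
tcp_rot: [-0.94, 1.57, 2.435]
ft_force: [0.5, 0.7, -4.7]
opening: 0.313
t: 31.05
eef_pos: [430.7, -313.2, 82.7]
tcp_rot: [-0.933, 1.57, 2.442]
ft_force: [0.5, 0.3, -3.8]
opening: 0.316
```

```bash
python3 -m handwheel '[{"travel":[0,0,-0.7],"roll":0},{"travel":[0,0,-1.4],"roll":0},{"travel":[0,0,-2],"roll":0},{"travel":[0,0,-2],"roll":0}]'
python3 -m handwheel '[{"travel":[0,0,-0.4],"roll":0},{"travel":[0,0,-0.8],"roll":0},{"travel":[0,0,-0.8],"roll":0}]'
```

```text
t: 31.45
eef_pos: [430.7, -313.2, 81.1]
tcp_rot: [1.617, 1.571, -1.29]
ft_force: [-0.3, -0.1, -3.6]
opening: 0.312
t: 31.75
eef_pos: [430.7, -313.2, 80.2]
tcp_rot: [1.509, 1.571, -1.398]
ft_force: [0.1, 0.2, -3.6]
opening: 0.315
```

```bash
python3 -m handwheel '[{"travel":[0,0,-0.4],"roll":0},{"travel":[0,0,-0.6],"roll":0},{"travel":[0,0,-0.6],"roll":0}]'
```

```text
t: 32.05
eef_pos: [430.8, -313.3, 79.8]
tcp_rot: [1.728, 1.571, -1.18]
ft_force: [-0.9, 0.3, -1.8]
opening: 0.313
```

```bash
python3 -m handwheel '[{"travel":[0,0,-0.3],"roll":0},{"travel":[0,0,-0.5],"roll":0},{"travel":[0,0,-0.5],"roll":0}]'
```

```text
t: 32.35
eef_pos: [430.8, -313.3, 79.7]
tcp_rot: [2.019, 1.57, -0.889]
ft_force: [-3.7, 1.8, 5.9]
opening: 0.316
```

The roller is resting on the rim. I ease the load off and open.

```bash
python3 -m handwheel '[{"travel":[0,0,0.5],"roll":0},{"travel":[0,0,0.5],"roll":0}]'
python3 -m handwheel '[{"travel":[0,0,0],"roll":0},{"travel":[0,0,0],"roll":0},{"travel":[0,0,0],"roll":0},{"travel":[0,0,0],"roll":0},{"travel":[0,0,0],"roll":0},{"travel":[0,0,0],"roll":0},{"travel":[0,0,0],"roll":0},{"travel":[0,0,0],"roll":0}]' -1
python3 -m handwheel '[{"travel":[0,0,0],"roll":0},{"travel":[0,0,0],"roll":0}]'
python3 -m handwheel '[{"travel":[0,0,8],"roll":0},{"travel":[0,0,25],"roll":0},{"travel":[0,0,45],"roll":0},{"travel":[0,0,65],"roll":0},{"travel":[0,0,85],"roll":0},{"travel":[0,0,105],"roll":0},{"travel":[0,0,115],"roll":0},{"travel":[0,0,115],"roll":0}]'
```

```text
t: 32.55
eef_pos: [430.8, -313.3, 79.7]
tcp_rot: [1.773, 1.571, -1.134]
ft_force: [-0.2, 0.4, 0.9]
opening: 0.311
t: 33.35
eef_pos: [430.7, -313.2, 79.7]
tcp_rot: [1.533, 1.571, -1.375]
ft_force: [-0.6, 0.3, 0.4]
opening: 0.932
t: 33.55
eef_pos: [430.7, -313.2, 79.7]
tcp_rot: [1.537, 1.571, -1.37]
ft_force: [1.0, 0.1, -0.6]
opening: 0.997
t: 34.35
eef_pos: [431.1, -313.5, 196.0]
tcp_rot: [2.131, 1.568, -0.777]
ft_force: [-0.3, 0.4, -0.3]
opening: 1.001
```

```bash
python3 -m handwheel '[{"travel":[-15,-20,0],"roll":0},{"travel":[-45,-56,0],"roll":0},{"travel":[-80,-100,0],"roll":0},{"travel":[-115,-144,0],"roll":0},{"travel":[-150,-188,0],"roll":0},{"travel":[-185,-231,0],"roll":0},{"travel":[-205,-258,0],"roll":0},{"travel":[-208,-262,0],"roll":0}]'
python3 -m handwheel '[{"travel":[0,0,0],"roll":0},{"travel":[0,0,0],"roll":0}]'
python3 - <<'E'
from h import *
t=optics.read_camera('top');cv2.imwrite('pics/t11.png',t[:,:,::-1])
s=optics.read_camera('scene');cv2.imwrite('pics/s11.png',s[:,:,::-1])
a=cv2.imread('pics/t11.png');b=cv2.imread('pics/s11.png')
cv2.imwrite('pics/f.png',np.vstack([cv2.resize(b[170:240,125:285],(800,350),interpolation=cv2.INTER_CUBIC),cv2.resize(b[195:240,240:360],(660,247),interpolation=cv2.INTER_CUBIC) if 0 else cv2.resize(b[195:235,240:360],(800,250),interpolation=cv2.INTER_CUBIC)]))
hsv=cv2.cvtColor(a,cv2.COLOR_BGR2HSV);H,S,V=[hsv[:,:,i].astype(int) for i in range(3)]
M=np.zeros(H.shape,bool);M[228:282,370:428]=1
for tag,m,z in [('handle',(H>=16)&(H<30)&(S>90)&(V>150)&M,136),('plate',(S<40)&(V>150)&M,59)]:
    c=np.argwhere(m)[:,::-1]
    w=np.array([onz('top',p,z)[:2] for p in c],np.float32);r=cv2.minAreaRect(w);print(tag,r)
o=cv2.imread('pics/top0.png');d=cv2.absdiff(a,o).max(2)
for n,(x0,y0,x1,y1) in dict(file=(135,95,265,125),caliper=(320,90,410,130),square=(245,270,300,325),tray=(100,215,165,275),sm1=(435,225,470,255),sm2=(408,292,445,320)).items(): print(n,(d[y0:y1,x0:x1]>40).sum())
E
```

```text
t: 35.15
eef_pos: [219.5, -578.0, 193.1]
tcp_rot: [-1.036, 1.57, 2.336]
ft_force: [-0.1, -0.3, 0.8]
opening: 1.002
t: 35.35
eef_pos: [223.3, -574.1, 193.8]
tcp_rot: [-1.689, 1.569, 1.687]
ft_force: [1.3, -0.6, 0.5]
opening: 1.003
handle ((431.31304931640625, -311.3077392578125), (26.458911895751953, 27.127532958984375), 13.226261138916016)
plate ((431.14080810546875, -310.8501892089844), (56.168827056884766, 59.15275192260742), 12.754288673400879)
file 0
caliper 0
square 0
tray 0
sm1 0
sm2 0
```

View pics/f.png

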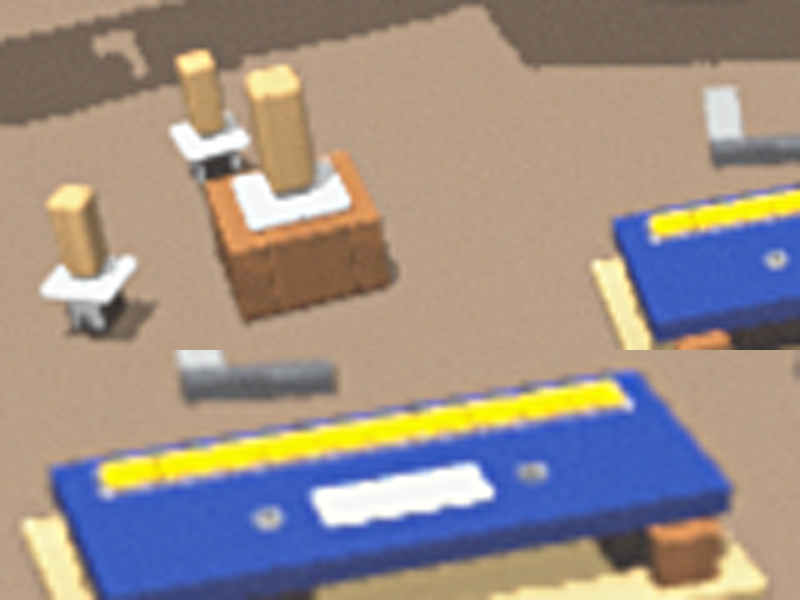

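View pics/t11.png

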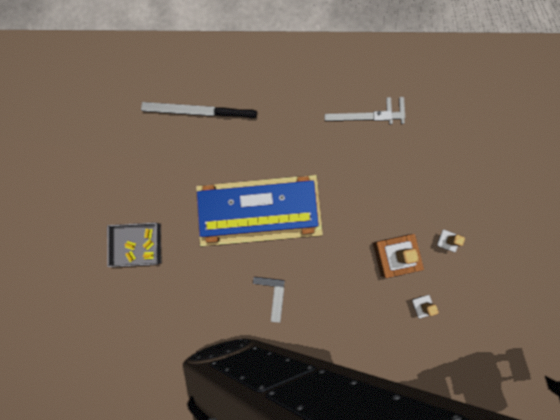

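The roller stands upright in its block at the right yaw, about 1.8 mm from where it started, within the pocket's play. The strip is flat, and the regions around the other tools are unchanged. Handing in.

```bash
python3 -c "
from cell import job
print(job.job_done())"
```

```text
the job is handed in; nothing more can be done
None
```

I took the roller out of its block, rolled the yellow strip along its whole length and back, stood the roller back in its block, and let go. The job was handed in at about 35 s, out of the 72 s allowed.

- **Pressure:** The first pass pressed at about 14–20 N on the strip, worked out from the readings at the end of each step after allowing for the roller's weight. It rose above 16 N near sections 2–3 and again just past the middle (about 20 N). The return pass held an even 16–17 N. Peaks between readings were not recorded.
- **Strip:** It looks flat and even from end to end in the scene camera. That view cannot show a fraction of a millimetre, but the return pass met no steps.
- **Roller:** It stands upright with its guard plate on the rim and its yaw matching the block. It sits about 1.8 mm in y from where it started, within the pocket's play. While seating it I pressed about 10 N on the rim, and eased that off before opening the gripper.
- **Other tools:** Before-and-after top views show no change at the file, caliper, square, tray or the two small look-alike rollers.
- **Disagreement:** The wrist camera placed the roller's handle about 2.5 mm off from the fixed cameras at the start. I aimed between the two, and the grasp and the return to the pocket both worked.

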